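Find the released flap and push it open

TASK

Three of the four identical white drop boxes on the dental counter are full and locked; the flap of the fourth has been released. Press gently with a fingertip on the ribbed side of each flap until you find the one that rocks, push that flap down until it is fully open against its stop, and leave it open. Do not force the locked flaps, and do not move or pick up anything else on the counter.

Things in the scene. Friction and masses are not known exactly. Their poses are not given: they have to be found in the camera images.
- box_a: one of four identical white drop boxes fixed to the counter, 120 (x) x 104 (y) x 85 mm high, walls 8 mm; origin under its centre, z up, its x axis points away from the robot, give or take the box's own yaw. Its top is closed by a metal flap, flush with the rim. Below the press point the box is hollow: 24 mm to the inside of the near wall, 44 mm to either side wall
- flap_a (a joint): angle of box_a's flap: 0 = shut (flush), 0.8 rad = fully open against its stop. The ribbed edge (-x side of the box) turns down into the box and the short far part rises (by up to 20 mm). A locked flap gives springily by some 0.03 rad per 15 N (never over 0.14 rad) and springs back; the one released flap turns under about 2 to 4 N pressed at press point, and stays at whatever angle it is left
- press_a (a point): point on top of box_a's flap to press: on its long ribbed part, 50 mm on the -x side of the hinge line, 22 mm from the ribbed edge, on the flap's centre line, 84 mm above the counter when shut; z is the flap's outward normal. It moves with the flap. Pressed straight down there with a fingertip, the tip sinks some 30 to 50 mm until the flap is fully open
- hinge_a (a point): middle of the hinge line of box_a's flap (a plate 100 x 84 x 5 mm): the line runs along the box's y, 22 mm on the +x side of the box's centre, 81.5 mm above the counter. The flap reaches 72 mm to the -x side of it (the ribbed edge) and 28 mm to the +x side
- box_b: one of four identical white drop boxes fixed to the counter, 120 (x) x 104 (y) x 85 mm high, walls 8 mm; origin under its centre, z up, its x axis points away from the robot, give or take the box's own yaw. Its top is closed by a metal flap, flush with the rim. Below the press point the box is hollow: 24 mm to the inside of the near wall, 44 mm to either side wall
- flap_b (a joint): angle of box_b's flap: 0 = shut (flush), 0.8 rad = fully open against its stop. The ribbed edge (-x side of the box) turns down into the box and the short far part rises (by up to 20 mm). A locked flap gives springily by some 0.03 rad per 15 N (never over 0.14 rad) and springs back; the one released flap turns under about 2 to 4 N pressed at press point, and stays at whatever angle it is left
- press_b (a point): point on top of box_b's flap to press: on its long ribbed part, 50 mm on the -x side of the hinge line, 22 mm from the ribbed edge, on the flap's centre line, 84 mm above the counter when shut; z is the flap's outward normal. It moves with the flap. Pressed straight down there with a fingertip, the tip sinks some 30 to 50 mm until the flap is fully open
- hinge_b (a point): middle of the hinge line of box_b's flap (a plate 100 x 84 x 5 mm): the line runs along the box's y, 22 mm on the +x side of the box's centre, 81.5 mm above the counter. The flap reaches 72 mm to the -x side of it (the ribbed edge) and 28 mm to the +x side
- box_c: one of four identical white drop boxes fixed to the counter, 120 (x) x 104 (y) x 85 mm high, walls 8 mm; origin under its centre, z up, its x axis points away from the robot, give or take the box's own yaw. Its top is closed by a metal flap, flush with the rim. Below the press point the box is hollow: 24 mm to the inside of the near wall, 44 mm to either side wall
- flap_c (a joint): angle of box_c's flap: 0 = shut (flush), 0.8 rad = fully open against its stop. The ribbed edge (-x side of the box) turns down into the box and the short far part rises (by up to 20 mm). A locked flap gives springily by some 0.03 rad per 15 N (never over 0.14 rad) and springs back; the one released flap turns under about 2 to 4 N pressed at press point, and stays at whatever angle it is left
- press_c (a point): point on top of box_c's flap to press: on its long ribbed part, 50 mm on the -x side of the hinge line, 22 mm from the ribbed edge, on the flap's centre line, 84 mm above the counter when shut; z is the flap's outward normal. It moves with the flap. Pressed straight down there with a fingertip, the tip sinks some 30 to 50 mm until the flap is fully open
- hinge_c (a point): middle of the hinge line of box_c's flap (a plate 100 x 84 x 5 mm): the line runs along the box's y, 22 mm on the +x side of the box's centre, 81.5 mm above the counter. The flap reaches 72 mm to the -x side of it (the ribbed edge) and 28 mm to the +x side
- box_d: one of four identical white drop boxes fixed to the counter, 120 (x) x 104 (y) x 85 mm high, walls 8 mm; origin under its centre, z up, its x axis points away from the robot, give or take the box's own yaw. Its top is closed by a metal flap, flush with the rim. Below the press point the box is hollow: 24 mm to the inside of the near wall, 44 mm to either side wall
- flap_d (a joint): angle of box_d's flap: 0 = shut (flush), 0.8 rad = fully open against its stop. The ribbed edge (-x side of the box) turns down into the box and the short far part rises (by up to 20 mm). A locked flap gives springily by some 0.03 rad per 15 N (never over 0.14 rad) and springs back; the one released flap turns under about 2 to 4 N pressed at press point, and stays at whatever angle it is left
- press_d (a point): point on top of box_d's flap to press: on its long ribbed part, 50 mm on the -x side of the hinge line, 22 mm from the ribbed edge, on the flap's centre line, 84 mm above the counter when shut; z is the flap's outward normal. It moves with the flap. Pressed straight down there with a fingertip, the tip sinks some 30 to 50 mm until the flap is fully open
- hinge_d (a point): middle of the hinge line of box_d's flap (a plate 100 x 84 x 5 mm): the line runs along the box's y, 22 mm on the +x side of the box's centre, 81.5 mm above the counter. The flap reaches 72 mm to the -x side of it (the ribbed edge) and 28 mm to the +x side
- mirror: steel dental mirror lying on the counter, 172 mm long, 22 mm wide at its round head, 7 mm high; origin under its middle, +x towards the head. A bystander: leave it where it is
- gauge: upright steel ring, 34 mm outside diameter, 22 mm high; origin under its centre. A bystander: leave it where it is
- jar: small closed glass jar, 28 mm diameter, 45 mm high; origin under its centre. A bystander: leave it where it is
- bur_block: white block of burs, 50 x 90 mm, 30 mm high with its burs; origin under its centre. A bystander: leave it where it is
- scaler: thin steel double-ended scaler lying on the counter, 170 mm long, 8 mm high; origin under its middle, x along it. A bystander: leave it where it is
- carton: closed brown carton, 50 x 100 x 60 mm high; origin under its centre. A bystander: leave it where it is
- bottle: amber bottle, 48 mm diameter, 95 mm high; origin under its centre. A bystander: leave it where it is
- dish: open steel bowl, 90 mm diameter, 35 mm high; origin under its centre. A bystander: leave it where it is

How it is judged:
By the outcome, as a careful person would: the job done as asked, in the order asked, and still so for the second after the job is handed in, with the robot touching nothing.
It also fails if it takes over 48 s, if anything falls off the work surface, if the arm or the gripper's body presses on something with over 40 N, if the wrist force passes 120 N, or if a joint passes its speed limit or range.

ROBOT

A 6-joint arm with a two-finger parallel gripper is mounted at the origin on the work surface. World frame = base frame: x ahead of the robot, y to its left, z up, the work surface at z = 0. Lengths are in m, angles in rad, forces in N, time in s.
With the tool pointing down it reaches from about 0.3 to 0.85 m from the base axis. Payload 4.2 kg.
Tool frame: the origin (TCP) lies midway between the tips of the shut fingers; the grasp point (between the pads) lies 19 mm behind it (bot.grip_point_offset is the distance from the TCP to the grasp point, in m); z points along the fingers, y is the line along which they close (so a half turn about z gives the same grasp; the last joint's range is limited). The gripper opens to 91 mm and grips with 3 to 60 N. Pads are 32 mm wide; open, the fingers measure 118 mm over their backs; the gripper's body (76 mm by 178 mm) begins 60 mm behind the grasp point.
Start: joints at [-1.252, 0.32, 1.565, -0, 1.257, -0.02], TCP at [0.191, -0.542, 0.214] pointing down, gripper open.
Joint ranges: [-3.11, 3.11], [-0.84, 2.01], [0.21, 2.61], [-1.34, 4.49], [0.05, 2.63], [-2.56, 2.56]. Speed limits (rad/s): [2.57, 2.57, 3.14, 3.14, 3.14, 3.14].

INTERFACE

Orientations are given as a rotation vector (axis times angle).
In Python, from rig import bot gives the robot as it stands.
- The arm moves only by the shell command python3 -m creep 'ROWS'. ROWS is JSON, one flat list of numbers, 5 for each row, row after row: the gripper command: -1 is shut, 1 is fully open, values between are in proportion, then the shift along the tool's x, y, z in m, then the turn about the tool's z in rad. In form: [hand, tx, ty, tz, turn, hand, tx, ty, tz, turn, ...]. A call has 1 to 10 rows; each row shifts and turns the commanded pose from where the row before left it, along the tool's axes as they then stand; what a row does not reach is not made up. A row lasts 1/8 s, in which the tool goes at most 62.5 mm and 10.7 degrees, less where a joint would pass 70% of its speed; a pose out of reach is approached as far as the arm can. A call is refused whole if a number of a shift passes 0.0625 or a number of a turn 0.188, either way. A call with a gripper value outside its range is refused whole. The fingers move at their own pace and stop on an object; the grip force is fixed at half the most. Time passes only in rows, so rows that do not move let the fingers close. It gives the time, the measured TCP pose, the force, the opening and the grip force at its end, in the units of the state.
- bot.state(): the state, without advancing time (a new reading comes with each control period).
- bot.grab_frame(name): name is "scene" or "top" or "wrist"; returns a dict with "color" (420x560x3 uint8, blue, green, red), "camera_matrix" (3x3 intrinsics, pixels), "k1" (the pictures are not rectified: a ray, as slopes to the right and down, at radius r is drawn at 1 + k1 r^2 times it, then the intrinsics apply), "cam_to_world" (4x4, takes a point from camera to world coordinates). Camera axes: x right, y down, z forward; pixel columns grow to the right and rows downward; lengths in m; the calibration is good to about 2 mm. A picture is of the moment at which its call begins. There is no depth.
- bot.hand_in(): hands the job in; it is judged then, once.
The state is a dict: "time": time; "q": joint angles; "joint_vel": joint speeds; "joint_efforts": joint torques, N m; "tool_pos": TCP position; "eef_rot": TCP orientation; "wrist_force": force on the tool from outside, world axes, zero at the start; "wrist_torque": the same for the moment, N m; "gripper_width": finger opening in m; "grasp_force": force on a finger pad.
Only numpy, scipy, OpenCV 4.12 (cv2) and the standard library are available. Lean on these libraries where they do the work, as an engineer would, in place of code of your own. Each camera call takes 0.05 s, during which the arm holds its last target. There are 200 camera calls.

## Working session

There is one attempt and no reset: what is moved stays moved. The work goes in short steps, Python scripts to look and compute and a shell command to move; the robot and the scene stay as the last step left them, time stands still between calls to the robot, and variables do not carry over. Pictures are saved under pics/ and viewed, at most 10 in all, crops included, and the job is handed in when it is done.

```bash
mkdir -p pics
python3 - <<'E'
from rig import bot
import cv2
for n in("top","scene"):
    f=bot.grab_frame(n); cv2.imwrite(f"pics/{n}0.png",f["color"]); print(n,f["camera_matrix"].tolist(),f["k1"],f["cam_to_world"].round(4).tolist())
s=bot.state();print(s)
E
```

```text
top [[450.4704301041384, 0.0, 278.862217607899], [0.0, 450.4704301041384, 214.6105970184887], [0.0, 0.0, 1.0]] -0.058469996258850104 [[0.1575, -0.9612, 0.2265, 0.3786], [-0.9875, -0.1545, 0.031, -0.007], [0.0052, -0.2286, -0.9735, 0.9414], [0.0, 0.0, 0.0, 1.0]]
scene [[437.84826497019526, 0.0, 277.12118114485844], [0.0, 437.84826497019526, 206.69282974742993], [0.0, 0.0, 1.0]] 0.02082394755344811 [[-0.3781, 0.743, -0.5523, 1.1156], [0.9258, 0.3004, -0.2296, 0.2292], [-0.0047, -0.5981, -0.8014, 0.8863], [0.0, 0.0, 0.0, 1.0]]
{'time': 0.1, 'q': array([-1.25202082e+00,  3.20221016e-01,  1.56558005e+00, -7.82252599e-06,
        1.25738491e+00, -2.00122020e-02]), 'joint_vel': array([ 0.00010104,  0.00016777, -0.00075329,  0.00135346, -0.00022363,
        0.00127108]), 'joint_efforts': array([ 2.26577195e-04, -4.13332665e+01, -2.32510668e+01,  7.27899279e-02,
        4.21944063e-02, -5.63641072e-05]), 'tool_pos': array([ 0.19094497, -0.54188092,  0.21319941]), 'eef_rot': array([-3.09507487e+00, -5.29363419e-01,  3.83843614e-04]), 'wrist_force': array([-0.63846405,  0.5531023 , -0.09698446]), 'wrist_torque': array([ 0.03465944, -0.00915445,  0.00534091]), 'grasp_force': 0.0, 'gripper_width': 0.0911824379803226}
```

View pics/top0.png

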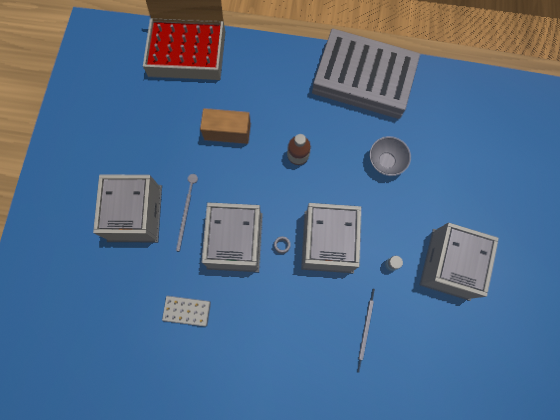

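View pics/scene0.png

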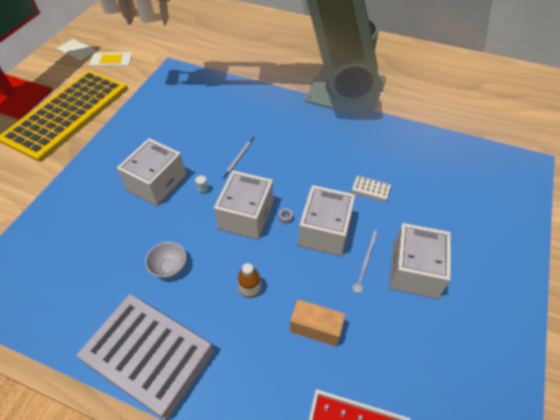

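The top view shows the four boxes, with flap centres near (124,205), (232,237), (333,237) and (466,260). Their ribbed sides face the robot, at the bottom of the picture. The scene view shows the same layout, with the gauge at (286,215) and the jar at (201,184) in the gaps between boxes.

```bash
cat > h.py <<'E'
import numpy as np, cv2
def undist(f,px):
    K=np.array(f["camera_matrix"]); p=(np.atleast_2d(px).astype(float)-K[:2,2])/K[0,0]; u=p.copy()
    for _ in range(20): u=p/(1+f["k1"]*(u**2).sum(1,keepdims=True))
    return u
def cast(f,px,z):
    u=undist(f,px); T=np.array(f["cam_to_world"]); d=np.c_[u,np.ones(len(u))]@T[:3,:3].T
    return T[:3,3]+d*((z-T[2,3])/d[:,2])[:,None]
E
python3 - <<'E'
from rig import bot
from h import *
f=bot.grab_frame("top"); im=f["color"]; g=im.max(2).astype(int); sat=g-im.min(2)
for (u,v) in [(124,205),(232,237),(333,237),(466,260)]:
    r=im[v-2:v+3,u-40:u+41].mean(0).max(1).astype(int); print(r.tolist())
vis=cv2.resize(im[160:310,85:505],(800,286),interpolation=cv2.INTER_CUBIC)
for (u,v) in [(124,205),(232,237),(333,237),(466,260)]:
    best=None
    for t in range(140,225,5):
        sub=np.zeros(g.shape,np.uint8); sub[v-48:v+49,u-45:u+46]=((g>t)&(sat<40))[v-48:v+49,u-45:u+46]
        cs,h=cv2.findContours(sub,cv2.RETR_CCOMP,cv2.CHAIN_APPROX_NONE)
        for c,hh in zip(cs,h[0] if h is not None else []):
            if hh[3]>=0 and cv2.contourArea(c)>1200:
                w=cast(f,c[:,0],.085); R=cv2.minAreaRect((w[:,:2]*1000).astype(np.float32)); print((u,v),t,np.round(R[0]),np.round(R[1]),round(R[2],1))
E
```

```text
[151, 151, 151, 151, 151, 151, 151, 151, 152, 152, 152, 145, 151, 163, 166, 144, 86, 126, 132, 131, 131, 130, 132, 133, 132, 133, 133, 133, 132, 130, 131, 134, 134, 133, 132, 131, 129, 130, 132, 132, 130, 129, 131, 131, 130, 129, 130, 129, 132, 134, 134, 133, 131, 131, 132, 131, 131, 132, 131, 84, 156, 163, 168, 154, 83, 82, 82, 82, 82, 82, 82, 58, 63, 82, 84, 89, 93, 154, 155, 155, 155]
[158, 158, 158, 158, 158, 158, 158, 158, 159, 131, 91, 94, 130, 166, 172, 148, 95, 116, 140, 137, 137, 137, 138, 140, 140, 140, 141, 141, 141, 139, 138, 141, 142, 143, 142, 141, 140, 139, 140, 142, 142, 140, 139, 140, 141, 140, 140, 140, 140, 141, 144, 145, 144, 143, 143, 144, 144, 142, 143, 148, 114, 102, 150, 170, 178, 134, 89, 88, 99, 146, 165, 165, 165, 165, 165, 165, 165, 165, 165, 165, 165]
[167, 167, 127, 94, 93, 93, 93, 93, 93, 90, 76, 68, 71, 83, 152, 175, 181, 141, 91, 137, 155, 154, 154, 153, 154, 156, 155, 156, 157, 157, 157, 154, 154, 157, 159, 159, 158, 156, 155, 154, 157, 158, 157, 155, 154, 157, 156, 156, 155, 154, 155, 158, 161, 161, 159, 159, 158, 159, 159, 157, 159, 166, 105, 105, 164, 178, 181, 153, 165, 169, 169, 169, 169, 169, 169, 169, 169, 169, 169, 169, 169]
[70, 72, 74, 71, 65, 66, 72, 74, 74, 73, 74, 73, 73, 98, 172, 175, 170, 125, 89, 147, 154, 152, 153, 153, 153, 154, 154, 154, 155, 155, 154, 152, 151, 153, 155, 154, 154, 152, 151, 149, 150, 152, 151, 150, 149, 148, 150, 148, 148, 147, 147, 146, 149, 151, 150, 149, 148, 147, 147, 146, 145, 147, 129, 93, 125, 166, 171, 161, 157, 162, 162, 162, 162, 162, 163, 162, 162, 162, 162, 161, 161]
(466, 260) 140 [ 550. -353.] [ 94. 109.] 82.0
(466, 260) 145 [ 550. -353.] [ 95. 110.] 81.5
(466, 260) 150 [ 549. -353.] [ 95. 110.] 81.4
```

Run:
```python
from rig import bot
from h import *
f=bot.grab_frame("top"); im=f["color"]; g=im.max(2).astype(int); sat=g-im.min(2)
tcp=bot.state()["tool_pos"]
for i,(u,v) in enumerate([(124,205),(232,237),(333,237),(466,260)]):
    for t in (105,115,122):
        m=((g>t)&(sat<45)).astype(np.uint8)
        _,L=cv2.connectedComponents(m,connectivity=4); m=(L==L[v,u]).astype(np.uint8)
        m=cv2.morphologyEx(m,cv2.MORPH_OPEN,np.ones((5,5)))if t==0 else m
        c=max(cv2.findContours(m,cv2.RETR_EXTERNAL,cv2.CHAIN_APPROX_NONE)[0],key=cv2.contourArea)
        w=cast(f,c[:,0],.085); R=cv2.minAreaRect((w[:,:2]*1000).astype(np.float32))
        a=R[2] if R[1][0]>R[1][1] else R[2]-90
        a=(a+90)%180-90; r=np.radians(a); P=np.array(R[0])+ -28*np.array([np.cos(r),np.sin(r)])
        print(i,t,np.round(R[0]),np.round(R[1]),"yaw",round(a,1),"press",np.round(P),np.hypot(*P).round())
```

```text
0 105 [552. 331.] [119. 104.] yaw 8.7 press [525. 327.] 618.0
0 115 [553. 331.] [119. 104.] yaw 8.8 press [525. 327.] 618.0
0 122 [552. 331.] [98. 82.] yaw 8.7 press [525. 326.] 618.0
1 105 [527. 106.] [119. 106.] yaw 6.2 press [499. 103.] 509.0
1 115 [527. 106.] [119. 104.] yaw 6.1 press [499. 103.] 510.0
1 122 [527. 106.] [119. 104.] yaw 6.2 press [499. 103.] 510.0
2 105 [556. -89.] [121. 106.] yaw 5.1 press [528. -92.] 536.0
2 115 [556. -90.] [121. 104.] yaw 5.1 press [528. -92.] 536.0
2 122 [557. -90.] [119. 104.] yaw 5.3 press [529. -93.] 537.0
3 105 [ 549. -353.] [104. 120.] yaw -8.4 press [ 522. -349.] 628.0
3 115 [ 550. -353.] [103. 120.] yaw -8.1 press [ 522. -349.] 628.0
3 122 [ 550. -352.] [83. 99.] yaw -8.0 press [ 522. -349.] 627.0
```

```bash
python3 -m creep '[-1,0.047,-0.009,0,0,-1,0.047,-0.009,0,0,-1,0.047,-0.009,0,0,-1,0.047,-0.009,0,0,-1,0.047,-0.009,0,0,-1,0.047,-0.009,0,0,-1,0.047,-0.009,0,0,-1,0.047,-0.009,0,0.16,-1,0,0,0,0.16,-1,0,0,0,0.16]'
cat > go.py <<'E'
import sys,numpy as np
from rig import bot
from scipy.spatial.transform import Rotation as R
T={0:(.525,.327,8.7),1:(.499,.103,6.2),2:(.528,-.092,5.2),3:(.522,-.349,-8.1)}
s=bot.state(); r=R.from_rotvec(s["eef_rot"]); M=r.as_matrix(); t=T[int(sys.argv[1])]
yaw=np.degrees(np.arctan2(M[1,0],M[0,0]))
print("t",s["time"],"pos",s["tool_pos"].round(4),"F",s["wrist_force"].round(1),"yaw",yaw.round(1),"w",s["gripper_width"])
print("tool shift to z=.1:",(M.T@(np.array([t[0],t[1],.1])-s["tool_pos"])).round(4),"turn",np.radians(yaw-t[2]).round(3), "zaxis",M[:,2].round(3))
E
python3 go.py 3
```

```text
time: 1.45
tool_pos: [0.5224, -0.3487, 0.2134]
eef_rot: [-3.133, 0.227, 0.001]
wrist_force: [-0.1, -0.4, -0.1]
gripper_width: 0.0002
grasp_force: 0.0
t 1.45 pos [ 0.5224 -0.3487  0.2134] F [-0.1 -0.4 -0.1] yaw -8.3 w 0.0001907883688498099
tool shift to z=.1: [-0.0002  0.0004  0.1134] turn -0.004 zaxis [-0.001  0.    -1.   ]
```

```bash
python3 -m creep '[-1,0,0,0.05,0,-1,0,0,0.05,0,-1,0,0,0.022,0,-1,0,0,0.003,0,-1,0,0,0.002,0,-1,0,0,0.001,0,-1,0,0,0.001,0,-1,0,0,0,0]'
```

```text
time: 2.45
tool_pos: [0.522, -0.3496, 0.0855]
eef_rot: [3.133, -0.222, 0.001]
wrist_force: [0.3, -0.4, -1.0]
gripper_width: 0.0001
grasp_force: 0.0
```

```bash
python3 -m creep '[-1,0,0,0.001,0,-1,0,0,0.0005,0,-1,0,0,0,0]'
```

```text
time: 2.82
tool_pos: [0.522, -0.3496, 0.0839]
eef_rot: [3.133, -0.222, 0.001]
wrist_force: [0.6, -0.3, 3.2]
gripper_width: 0.0001
grasp_force: 1.7
```

```bash
python3 -m creep '[-1,0,0,0.001,0,-1,0,0,0,0]'
```

```text
time: 3.08
tool_pos: [0.5219, -0.3496, 0.0835]
eef_rot: [3.133, -0.222, 0.001]
wrist_force: [-1.7, 1.6, 6.5]
gripper_width: 0.0002
grasp_force: 3.5
```

```bash
python3 -m creep '[-1,0,0,0.001,0,-1,0,0,0,0]'
```

```text
time: 3.32
tool_pos: [0.5219, -0.3496, 0.0833]
eef_rot: [3.133, -0.221, 0.002]
wrist_force: [-2.3, 1.9, 10.7]
gripper_width: 0.0002
grasp_force: 5.4
```

Box 3 (far right) is locked: 10.7 N gave under 1 mm. Next box.

```bash
python3 -m creep '[-1,0,0,-0.05,0,-1,0,0,-0.05,0,-1,-0.006,-0.051,0,0,-1,-0.006,-0.051,0,0,-1,-0.006,-0.051,0,0,-1,-0.006,-0.051,0,0,-1,-0.006,-0.051,0,0,-1,0,0,0,-0.118,-1,0,0,0,-0.118,-1,0,0,0,0]'; python3 go.py 2
```

```text
time: 4.58
tool_pos: [0.5279, -0.0925, 0.1811]
eef_rot: [-3.138, -0.147, 0.001]
wrist_force: [-0.4, -0.0, -0.1]
gripper_width: 0.0005
grasp_force: 0.0
t 4.575 pos [ 0.5279 -0.0925  0.1811] F [-0.4 -0.  -0.1] yaw 5.4 w 0.0005187894063779247
tool shift to z=.1: [ 0.0002 -0.0005  0.0811] turn 0.003 zaxis [-0.  0. -1.]
```

```bash
python3 -m creep '[-1,0,0,0.05,0,-1,0,0,0.04,0,-1,0,0,0.004,0,-1,0,0,0.002,0,-1,0,0,0.001,0,-1,0,0,0.001,0,-1,0,0,0,0]'
```

```text
time: 5.45
tool_pos: [0.5283, -0.0928, 0.084]
eef_rot: [3.138, 0.149, 0.002]
wrist_force: [-0.3, -0.2, -0.2]
gripper_width: 0.0005
grasp_force: 0.0
```

```bash
python3 -m creep '[-1,0,0,0.001,0,-1,0,0,0.001,0,-1,0,0,0,0]'
```

```text
time: 5.82
tool_pos: [0.5282, -0.0928, 0.0816]
eef_rot: [3.138, 0.149, 0.001]
wrist_force: [0.2, 0.4, 3.8]
gripper_width: 0.0004
grasp_force: 1.5
```

```bash
python3 -m creep '[-1,0,0,0.001,0,-1,0,0,0.001,0,-1,0,0,0,0]'
```

```text
time: 6.2
tool_pos: [0.5282, -0.0928, 0.0794]
eef_rot: [3.138, 0.149, 0.001]
wrist_force: [0.2, -0.2, 2.0]
gripper_width: 0.0002
grasp_force: 1.1
```

This flap rocks: it has moved about 4.5 mm at 2 N. I'll push it down.

```bash
python3 -m creep '[-1,0,0,0.004,0,-1,0,0,0.004,0,-1,0,0,0.004,0,-1,0,0,0.004,0,-1,0,0,0.004,0,-1,0,0,0.003,0,-1,0,0,0,0]'
```

```text
time: 7.08
tool_pos: [0.5272, -0.0927, 0.0558]
eef_rot: [-3.138, -0.149, 0.003]
wrist_force: [0.2, -1.1, 1.5]
gripper_width: 0.0005
grasp_force: 0.4
```

```bash
python3 -m creep '[-1,0,0,0.002,0,-1,0,0,0.002,0,-1,0,0,0.002,0,-1,0,0,0.001,0,-1,0,0,0,0]'
```

```text
time: 7.7
tool_pos: [0.5281, -0.0928, 0.0501]
eef_rot: [3.138, 0.149, 0.001]
wrist_force: [-0.8, 1.0, 7.4]
gripper_width: 0.0009
grasp_force: 3.1
```

```bash
python3 -m creep '[-1,0,0,0.002,0,-1,0,0,0.001,0,-1,0,0,0,0]'
```

```text
time: 8.07
tool_pos: [0.5285, -0.0928, 0.0493]
eef_rot: [3.137, 0.149, 0.004]
wrist_force: [-6.4, 0.6, 21.9]
gripper_width: 0.0005
grasp_force: 9.7
```

Force climbs to 22 N at z ≈ 0.049, which matches the computed stop at 0.8 rad. I'll lift straight out, back away and check.

```bash
python3 -m creep '[-1,0,0,-0.005,0,-1,0,0,-0.03,0,-1,0,0,-0.05,0,-1,0,0,-0.05,0,-1,-0.04,0,0,0,-1,-0.05,0,0,0,-1,-0.04,0,0,0,-1,0,0,0,0]'
python3 - <<'E'
from rig import bot
from h import *
T=bot.grab_frame("top");S=bot.grab_frame("scene")
o=np.hstack([cv2.resize(T["color"][180:300,290:410],(400,400),interpolation=2),cv2.resize(S["color"][150:250,190:290],(400,400),interpolation=2)])
cv2.imwrite("pics/chk.png",o)
E
```

```text
time: 9.07
tool_pos: [0.3957, -0.1048, 0.181]
eef_rot: [-3.138, -0.147, 0.003]
wrist_force: [0.2, 0.3, -0.3]
gripper_width: 0.0008
grasp_force: 0.0
```

View pics/chk.png

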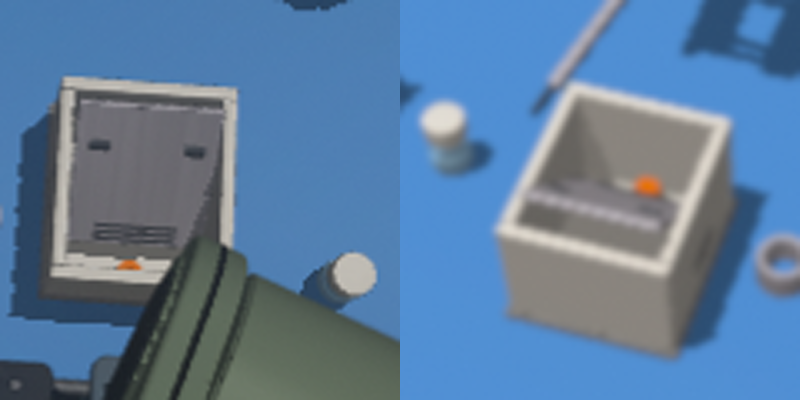

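The top crop (left half) shows the flap tilted down into the box, with its far edge at about (80–222, 105) and an orange marker showing at (128,265). The scene crop (right half) shows the raised far edge from (525,193) to (655,225). I'll check the height of that edge from the two views.

Run:
```python
from rig import bot
from h import *
T=bot.grab_frame("top");S=bot.grab_frame("scene")
def ray(f,px):
    u=undist(f,px)[0]; M=np.array(f["cam_to_world"]); d=M[:3,:3]@np.r_[u,1]; return M[:3,3],d/np.linalg.norm(d)
for a,b in [((314,210.9),(253.7,206.3)),((356.6,213.6),(221.3,198.3))]:
    p,d=ray(T,a);q,e=ray(S,b); s=np.linalg.lstsq(np.c_[d,-e],q-p,rcond=None)[0]
    A=p+s[0]*d;B=q+s[1]*e; print(((A+B)/2).round(4),np.linalg.norm(A-B).round(4))
```

```text
[ 0.5924 -0.0456  0.0998] 0.0006
[ 0.5994 -0.1254  0.0996] 0.0048
```

```bash
python3 -c "
from rig import bot
print(bot.hand_in())"
```

```text
the job is handed in; nothing more can be done
None
```

The released flap was on the second box from the right (box centre at about x 0.556, y −0.090 m); I pushed it to its stop, left it open and handed the job in at about 9 s, having pressed only one locked flap (far right, about 11 N) and not tried the two boxes on the left.

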